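# Take the oval cutting die off its hanger and hold it ready over the pad

### The job

Take the oval cutting die with the red grip up and off its hanger and hold it in the air over the centre of the green cutting pad, about 8 cm above it, level and with its long side along the pad's long side (either way round). Keep it still there for at least two seconds and finish while still holding it: do not set it down or let it go. Keep it upright on the way, never let it touch the pad, and leave everything else on the table where it is.

Things in the scene. Friction and masses are not known exactly. Their poses are not given: they have to be found in the camera images.
- oval_die: The die to take: oval steel cutting die, 122 mm (y, long side) x 84 (x) x 120 high, 0.4-0.75 kg, hung level with its underside 48 mm above the table. Origin: centre of underside, z up. Loop 24 mm high, wall 4. Over it a bridge: uprights at y = +-55, a flat bar along y (116 long, 12 wide, 8 thick, underside at z = 72), a red grip block on its middle, 18 (x) x 40 (y), z = 80 to 120. 
- oval_die_grip (a point): Middle of the red grip block on the oval die, 100 mm above the die's origin: grip here from above. Axes as the die's. To take it off: raise it 14 to 40 mm (more, and its loop meets the prongs), then draw it along the hanger's -x by 80 mm or more before it goes higher or turns.
- hanger_a: Fixed blue stand holding the oval die (red grip). Origin on the table under the hung die's centre; the die's x, y axes lie along the stand's. Base y = +-60, x = -55 to 95, 10 mm high; post and crossbar x = 72 to 88, y = +-35, 122 high. Two 8 mm round prongs at y = +-28 run level from the post to x = -30 mm, their top (the die's bar rests on it) at z = 120, the ends turned up to z = 134.
- pad: The cutting pad, fixed: a green plastic slab on a dark steel tray, 160 mm (its x) by 220 mm (its y, the long side), 25 mm high in all, with a white cross through its centre. Origin at the centre of its underside, on the table.
- pad_top (a point): The centre of the pad's top face (middle of the white cross), 25 mm above the table; axes as the pad's.
- square_die: Leave alone: rectangular steel die, 116 mm (y) x 74 (x) x 120 high, on the other stand, underside 48 mm above the table. Origin: centre of underside, z up. Loop 24 mm high, wall 4. Over it a bridge: uprights at y = +-55, a flat bar along y (116 long, 12 wide, 8 thick, underside at z = 72), a yellow grip block on its middle, 18 (x) x 40 (y), z = 80 to 120. 
- hanger_b: Fixed blue stand holding the rectangular die (yellow grip). Origin on the table under the hung die's centre; the die's x, y axes lie along the stand's. Base y = +-60, x = -55 to 95, 10 mm high; post and crossbar x = 72 to 88, y = +-35, 122 high. Two 8 mm round prongs at y = +-28 run level from the post to x = -30 mm, their top (the die's bar rests on it) at z = 120, the ends turned up to z = 134.
- mallet: A hammer lying on the table, about 260 mm long. Bystander; origin at its underside, x along the handle towards the head.
- tin: A tin with a yellow label, 72 mm wide, 100 mm high. Bystander; origin at the centre of its underside.
- punch_big: A dark steel ring punch standing on the table, 68 mm wide, 45 mm high. Bystander; origin at the centre of its underside.
- punch_small: A bright steel ring punch standing on the table, 44 mm wide, 40 mm high. Bystander; origin at the centre of its underside.
- driver: A screwdriver with a yellow handle lying on the table, about 200 mm long. Bystander; origin at its underside, x along it to the tip.
- strap_die: A low steel rectangular die lying on the table, 140 mm (y) by 50 mm (x), 30 mm high, without a grip. Bystander; origin at the centre of its underside.

How it is judged:
By the outcome, as a careful person would: the job done as asked, in the order asked, and still so for the second after the job is handed in, while the arm keeps its last pose, push and grip.
It also fails if it takes over 51 s, if anything falls off the work surface, if the arm or the gripper's body presses on something with over 40 N, if the wrist force passes 120 N, or if a joint passes its speed limit or range.

### The arm

A 7-joint arm with a two-finger parallel gripper is mounted at the origin on the work surface. World frame = base frame: x ahead of the robot, y to its left, z up, the work surface at z = 0. Lengths are in m, angles in rad, forces in N, time in s.
With the tool pointing down it reaches from about 0.425 to 1.025 m from the base axis. Payload 9.4 kg.
Tool frame: the origin (TCP) lies midway between the tips of the shut fingers; the grasp point (between the pads) lies manip.grip_depth behind it (manip.grip_depth is the distance from the TCP to the grasp point, in m); z points along the fingers, y is the line along which they close (so a half turn about z gives the same grasp; the last joint's range is limited). The gripper opens to 85 mm and grips with 20 to 120 N. Pads are 22 mm wide; open, the fingers measure 114 mm over their backs; the gripper's body (76 mm by 85 mm) begins 54 mm behind the grasp point. The pads swing forward as they close: fully open they stand 13 mm farther back than shut.
Start: joints at [1.19, 0.599, -0.003, 1.599, 0.002, 0.943, -0.08], TCP at [0.217, -0.692, 0.231] pointing down, gripper open.
Joint ranges: [-2.57, 2.57], [-0.35, 1.97], [-1.29, 1.29], [0.11, 2.56], [-1.05, 4.19], [0.11, 1.86], [-2.63, 2.63]. Speed limits (rad/s): [2.22, 2.22, 3.01, 3.01, 3.14, 3.14, 3.14].

### API

Orientations are given as a unit quaternion [w, x, y, z].
In Python, from workcell import manip, camrig, sign_off gives the robot as it stands (manip), with the cameras (camrig) and the job as plain functions.
- The arm moves only by the tool nudge_tcp, called after ">>>" in YAML: its name, and indented under it one key for each argument. Schema: {"type":"object","properties":{"ticks":{"type":"array","items":{"type":"array","items":{"type":"array","items":{"type":"number"},"minItems":5,"maxItems":5},"minItems":1,"maxItems":20},"minItems":1,"maxItems":1},"grip_n":{"type":"number"},"only":{"type":"string"},"quiet":{"type":"boolean"},"lines":{"type":"string"}},"required":["ticks"],"additionalProperties":false}. ticks is a list that holds a single list of rows (three levels of brackets), with 1 to 20 rows, each of 5 numbers: dx, dy, dz in m, then a turn about the tool's z in rad, then the finger opening in m; each row is the pose to reach, as a shift and turn from the pose commanded when the call began, along the tool's axes at that moment; what a row does not reach only later rows make up. A row lasts 1/10 s, in which the tool goes at most 0.05 m and 0.15 rad, less where a joint would pass 70% of its speed; a pose out of reach is approached as far as the arm can. The fingers move at their own pace and stop on an object; grip_n is the grip in N (left out, the last holds). Time passes only in rows, so rows that do not move let the fingers close. The tool returns the time, the measured TCP pose, the force, the opening and the grip force at its end. only (a regular expression) keeps the lines of the reply that match it, lines (a string "A,B") keeps lines A to B, and quiet returns only ok. Input that does not fit is refused with a message, and nothing moves.
- manip.state(): the state, without advancing time (a new reading comes with each control period).
- camrig.capture(name): name is "scene" or "side" or "wrist"; returns the picture (400x640x3 uint8, red, green, blue); there is no depth.
- camrig.camera_info(name): a dict with "K" (3x3 intrinsics, pixels), "origin" and "orientation" of the camera in the world. Camera axes: x right, y down, z forward; pixel columns grow to the right and rows downward; lengths in m; the calibration is good to about 2 mm. A picture is of the moment at which its call begins: read the wrist's pose just before it. camera_info takes no time and is no camera call; for the wrist camera it gives the pose at the moment of the call.
- sign_off(): hands the job in; it is judged then, once.
The state is a dict: "t": time; "joint_positions": joint angles; "qvel": joint speeds; "effort": joint torques, N m; "tool_pos": TCP position; "orientation": TCP orientation; "ft_force": force on the tool from outside, world axes, zero at the start; "torque": the same for the moment, N m; "width": finger opening in m; "grasp_force": force on a finger pad.
Only numpy, scipy, OpenCV 4.12 (cv2) and the standard library are available. Lean on these libraries where they do the work, as an engineer would, in place of code of your own. Each camera call takes 0.05 s, during which the arm holds its last target. There are 200 camera calls.

## Working session

There is one attempt and no reset: what is moved stays moved. The work goes in short steps, Python scripts to look and compute and a tool call to move; the robot and the scene stay as the last step left them, time stands still between calls to the robot, and variables do not carry over. Pictures are saved under pics/ and viewed, at most 10 in all, crops included, and the job is handed in when it is done.

```bash
ls; mkdir -p pics; python3 - <<'E'
from workcell import manip, camrig, sign_off
import cv2
s=manip.state();print(s['t'],s['tool_pos'],s['orientation'],s['width'],manip.grip_depth)
for n in("scene","side"):
    cv2.imwrite(f"pics/{n}0.png",camrig.capture(n)[:,:,::-1]);c=camrig.camera_info(n);print(n,c)
E
```

```text
pics
workcell.py
0.0 [ 0.21671477 -0.69134235  0.23040397] [-7.70853812e-04  9.88481507e-01  1.51339623e-01 -1.86767719e-04] 0.08514336816114147 0.0187
scene {'K': array([[386.38202675,   0.        , 325.52270023],
       [  0.        , 386.38202675, 191.93571254],
       [  0.        ,   0.        ,   1.        ]]), 'origin': array([1.37580202, 0.51512234, 0.74347593]), 'orientation': array([-0.21897289,  0.42638645,  0.77111835, -0.41907273])}
side {'K': array([[503.1742344 ,   0.        , 323.10832898],
       [  0.        , 503.1742344 , 205.34988785],
       [  0.        ,   0.        ,   1.        ]]), 'origin': array([0.40757459, 1.1448278 , 1.05273322]), 'orientation': array([ 0.03458159, -0.06463076,  0.89912268, -0.43151523])}
```

View pics/scene0.png

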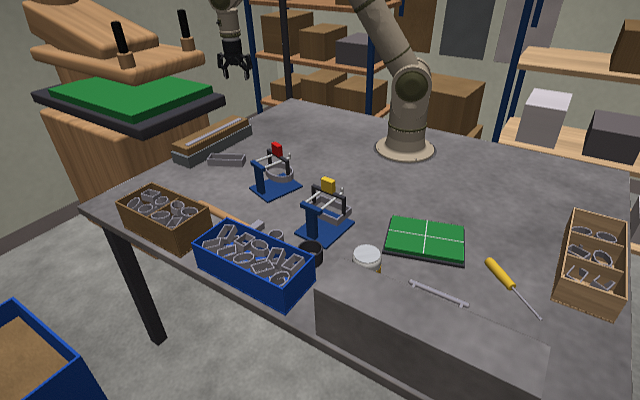

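View pics/side0.png

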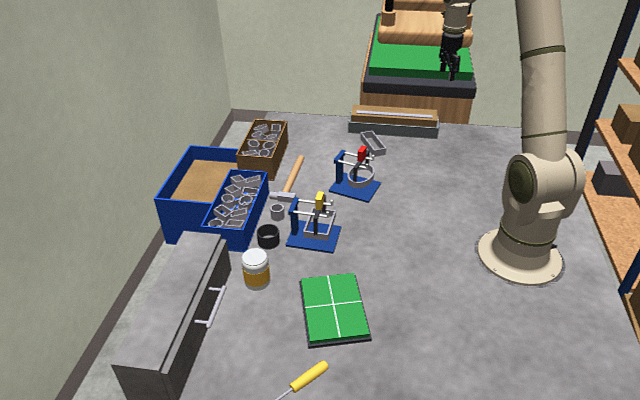

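The scene view shows the oval die's red grip at about (277,150), the yellow one at (328,185) and the pad at (425,240). In the side view they are at (362,155), (320,198) and (335,308). The blue posts are on the far side from the robot.

```bash
cat > h.py <<'E'
import numpy as np, cv2
from workcell import manip, camrig, sign_off
from scipy.spatial.transform import Rotation as R
def rot(q): return R.from_quat(np.roll(q,-1)).as_matrix()
def rays(c,px):
    px=np.atleast_2d(px).astype(float); d=np.c_[px,np.ones(len(px))]@np.linalg.inv(c['K']).T
    return c['origin'],d@rot(c['orientation']).T
def plane(c,px,z):
    o,d=rays(c,px); return (o+d*((z-o[2])/d[:,2])[:,None])[:,:2]
def tri(c1,p1,c2,p2):
    A=[];b=[]
    for c,p in((c1,p1),(c2,p2)):
        o,d=rays(c,p); d=d[0]/np.linalg.norm(d); P=np.eye(3)-np.outer(d,d); A.append(P);b.append(P@o)
    return np.linalg.lstsq(np.vstack(A),np.hstack(b),rcond=None)[0]
def mask(im,h0,h1,s=120,v=60,roi=None):
    hsv=cv2.cvtColor(im,cv2.COLOR_RGB2HSV); m=cv2.inRange(hsv,(h0,s,v),(h1,255,255))
    if roi: k=np.zeros_like(m);x0,y0,x1,y1=roi;k[y0:y1,x0:x1]=1;m*=k
    return m
def big(m): return max(cv2.findContours(m,cv2.RETR_EXTERNAL,cv2.CHAIN_APPROX_NONE)[0],key=cv2.contourArea)
def rect(p):
    (c,wh,a)=cv2.minAreaRect(p.astype(np.float32)); return np.round(c,4),np.round(wh,4),round(a,2)
E
python3 - <<'E'
from h import *
roi={"scene":((265,135,292,165),(385,210,470,270),(245,150,305,205)),"side":((350,140,375,170),(295,270,375,350),(325,145,385,205))}
g={}
for n in roi:
    im=cv2.imread(f"pics/{n}0.png")[:,:,::-1].copy();c=camrig.camera_info(n)
    r=big(mask(im,0,8,roi=roi[n][0])|mask(im,172,180,roi=roi[n][0]))[:,0];g[n]=(c,(r.min(0)+r.max(0))/2)
    print(n,'red',r.min(0),r.max(0))
    p=big(mask(im,50,75,80,50,roi[n][1]))[:,0];print(' pad',rect(plane(c,p,.025)))
    b=mask(im,100,125,100,40,roi[n][2]);h=cv2.approxPolyDP(cv2.convexHull(big(b)),2,True)[:,0]
    print(' base hull',[(tuple(q),w.round(3).tolist()) for q,w in zip(h,plane(c,h,.01))])
print(tri(*g['scene'],*g['side']))
E
```

```text
scene red [271 141] [282 156]
 pad (array([0.5224, 0.2839]), array([0.163 , 0.2089]), 16.27)
 base hull [((np.int32(250), np.int32(161)), [0.422, -0.469]), ((np.int32(254), np.int32(160)), [0.407, -0.46]), ((np.int32(302), np.int32(186)), [0.465, -0.186]), ((np.int32(266), np.int32(201)), [0.602, -0.235]), ((np.int32(249), np.int32(188)), [0.571, -0.339])]
side red [358 145] [366 161]
 pad (array([0.4994, 0.3386]), array([0.1503, 0.1124]), 16.42)
 base hull [((np.int32(341), np.int32(150)), [0.586, -0.488]), ((np.int32(380), np.int32(182)), [0.425, -0.299]), ((np.int32(368), np.int32(201)), [0.459, -0.186]), ((np.int32(329), np.int32(191)), [0.596, -0.223]), ((np.int32(334), np.int32(159)), [0.604, -0.422])]
[ 0.49139666 -0.26300987  0.14871037]
```

>>> nudge_tcp:
  ticks:
    - [[0.03,-0.03,-0.03,-0.1,0.06],[0.39,-0.326,-0.04,-0.97,0.06],[0.39,-0.326,-0.04,-0.97,0.06],[0.39,-0.326,-0.04,-0.97,0.06],[0.39,-0.326,-0.04,-0.97,0.06],[0.39,-0.326,-0.04,-0.97,0.06],[0.39,-0.326,-0.04,-0.97,0.06],[0.39,-0.326,-0.04,-0.97,0.06],[0.39,-0.326,-0.04,-0.97,0.06],[0.39,-0.326,-0.04,-0.97,0.06],[0.39,-0.326,-0.04,-0.97,0.06],[0.39,-0.326,-0.04,-0.97,0.06],[0.39,-0.326,-0.04,-0.97,0.06],[0.39,-0.326,-0.04,-0.97,0.06],[0.39,-0.326,-0.04,-0.97,0.06],[0.39,-0.326,-0.04,-0.97,0.06]]

```text
t: 1.7
tool_pos: [0.4909, -0.2651, 0.2712]
orientation: [-0.0, 0.805, 0.594, -0.0]
ft_force: [0.1, -0.4, 0.5]
width: 0.0601
grasp_force: 0.0
```

```bash
python3 - <<'E'
from h import *
s=manip.state();print(s['t'],s['tool_pos'],s['orientation'],s['joint_positions'])
c=camrig.camera_info("wrist");im=camrig.capture("wrist");cv2.imwrite("pics/w1.png",im[:,:,::-1]);print(c)
E
```

```text
1.7 [ 0.49086424 -0.26513089  0.27117044] [-4.17715603e-05  8.04522271e-01  5.93922457e-01 -1.70286042e-04] [ 0.64541663  0.37190712 -0.34098024  1.92585681  0.15996505  0.87007147
 -0.07648984]
{'K': array([[277.99981784,   0.        , 322.83639684],
       [  0.        , 277.99981784, 201.02340669],
       [  0.        ,   0.        ,   1.        ]]), 'origin': array([ 0.51329523, -0.19560942,  0.41449983]), 'orientation': array([ 0.14420776,  0.97825275, -0.14750607, -0.02162475])}
```

View pics/w1.png

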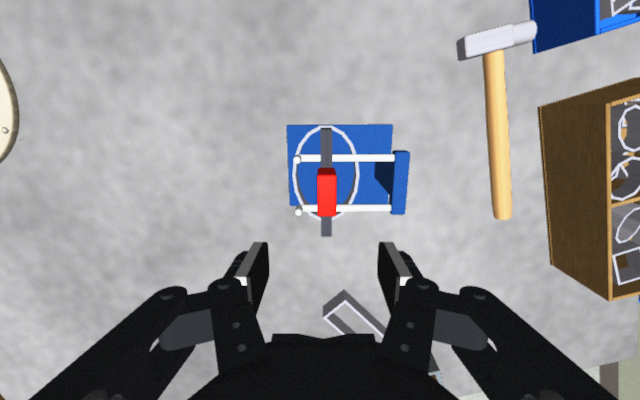

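The wrist view has the die directly ahead: red grip at (327,192), prong ends at (297,160) and (298,212), post on the right at (400,183). The approach between the fingers is clear.

```bash
python3 - <<'E'
from h import *
im=cv2.imread("pics/w1.png")[:,:,::-1].copy();c=camrig.camera_info("wrist");s=manip.state()
m=mask(im,0,8)|mask(im,172,180)
V=cv2.cvtColor(im,cv2.COLOR_RGB2HSV)[:,:,2]
print([int(V[y,327]) for y in range(168,218,3)])
top=big(m&cv2.inRange(V,225,255))[:,0];print(top.min(0),top.max(0),rect(plane(c,top,.168)))
b=big(mask(im,100,125,100,40,(280,115,396,215)))[:,0]
e=b[(b[:,1]<130)&(b[:,0]>292)&(b[:,0]<388)];f=b[(b[:,0]<293)&(b[:,1]>130)&(b[:,1]<200)]
for q in(e,f):
    w=plane(c,q,.01);v=cv2.fitLine(w.astype(np.float32),cv2.DIST_HUBER,0,.01,.01).ravel();print(np.degrees(np.arctan2(v[1],v[0])),v[2:],len(w))
Rt=rot(s['orientation']);print('tool y ang',np.degrees(np.arctan2(Rt[1,1],Rt[0,1])))
E
```

```text
[108, 112, 157, 254, 254, 254, 254, 254, 254, 254, 254, 254, 254, 254, 254, 254, 175]
[317 175] [335 215] (array([ 0.496 , -0.2621]), array([0.0382, 0.0169]), 72.87)Traceback (most recent call last):
  File "<stdin>", line 10, in <module>
cv2.error: OpenCV(4.12.0) /io/opencv/modules/imgproc/src/linefit.cpp:50: error: (-215:Assertion failed) count > 0 in function 'fitLine2D_wods'
```

>>> nudge_tcp:
  ticks:
    - [[0.004,0.004,0.04,0,0.06],[0.004,0.004,0.08,0,0.06],[0.004,0.004,0.1,0,0.06],[0.004,0.004,0.12,0,0.06],[0.004,0.004,0.13,0,0.06],[0.004,0.004,0.137,0,0.06],[0.004,0.004,0.137,0,0.06],[0.004,0.004,0.137,0,0.06]]

```text
t: 2.55
tool_pos: [0.4969, -0.2616, 0.1349]
orientation: [0.0, 0.804, 0.595, 0.0]
ft_force: [-0.4, -0.4, -0.6]
width: 0.0599
grasp_force: 0.0
```

```bash
python3 - <<'E'
from h import *
cv2.imwrite("pics/w2.png",camrig.capture("wrist")[:,:,::-1])
E
```

```text
(no output)
```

View pics/w2.png

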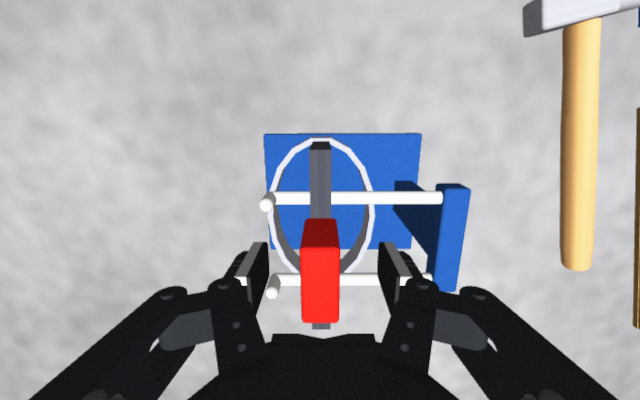

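The grip block (columns 302–339) is centred between the pads (centre about 322), so I'm closing.

>>> nudge_tcp:
  ticks:
    - [[0,0,0,0,0.03],[0,0,0,0,0.01],[0,0,0,0,0.01],[0,0,0,0,0.01],[0,0,0,0,0.01],[0,0,0,0,0.01],[0,0,0,0,0.01]]
  grip_n: 80

```text
t: 3.3
tool_pos: [0.4964, -0.2615, 0.1348]
orientation: [0.0, 0.804, 0.595, -0.0]
ft_force: [-1.9, 0.3, 6.7]
width: 0.0168
grasp_force: 77.9
```

>>> nudge_tcp:
  ticks:
    - [[0,0,-0.005,0,0.01],[0,0,-0.012,0,0.01],[0,0,-0.019,0,0.01],[0,0,-0.025,0,0.01],[0,0,-0.026,0,0.01],[0,0,-0.026,0,0.01],[0,0,-0.026,0,0.01]]

```text
t: 4.0
tool_pos: [0.4963, -0.2614, 0.1601]
orientation: [-0.0, 0.804, 0.595, -0.0]
ft_force: [0.4, -0.8, -7.0]
width: 0.0171
grasp_force: 78.5
```

```bash
python3 - <<'E'
from h import *
cv2.imwrite("pics/w3.png",camrig.capture("wrist")[:,:,::-1])
E
```

```text
(no output)
```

View pics/w3.png

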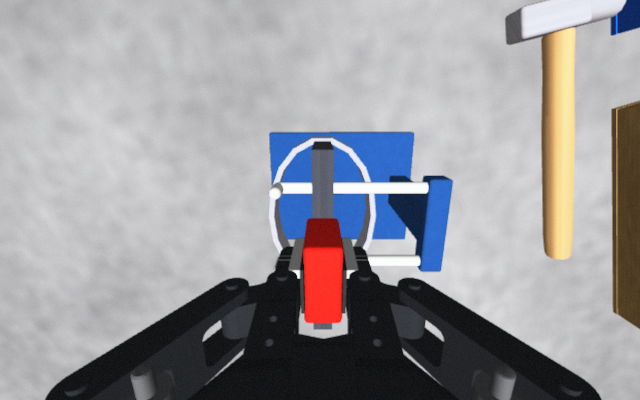

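The die is up and level on the pads with about 7 N of weight, and the bar is above the prong tips. Now I'm drawing it along tool −y, which is the hanger's −x.

>>> nudge_tcp:
  ticks:
    - [[0,-0.005,0,0,0.01],[0,-0.015,0,0,0.01],[0,-0.03,0,0,0.01],[0,-0.045,0,0,0.01],[0,-0.06,0,0,0.01],[0,-0.075,0,0,0.01],[0,-0.088,0,0,0.01],[0,-0.097,0,0,0.01],[0,-0.1,0,0,0.01],[0,-0.1,0,0,0.01],[0,-0.1,0,0,0.01]]

```text
t: 5.15
tool_pos: [0.4017, -0.2324, 0.1604]
orientation: [0.0, 0.804, 0.595, 0.0]
ft_force: [-0.6, -0.1, -6.3]
width: 0.017
grasp_force: 78.4
```

```bash
python3 - <<'E'
from h import *
cv2.imwrite("pics/s3.png",camrig.capture("side")[:,:,::-1])
E
```

```text
(no output)
```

View pics/s3.png

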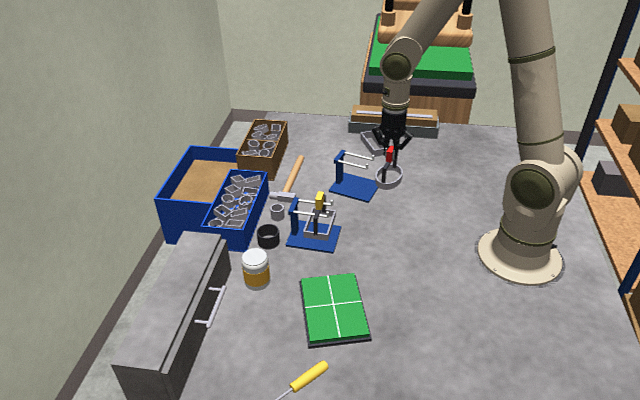

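The die is clear of the prongs, seen at about (390,170). I'm raising it well above the other die and refining the pad pose from both cameras (pad around (335,308)).

>>> nudge_tcp:
  ticks:
    - [[0,0,-0.01,0,0.01],[0,0,-0.03,0,0.01],[0,0,-0.055,0,0.01],[0,0,-0.08,0,0.01],[0,0,-0.105,0,0.01],[0,0,-0.13,0,0.01],[0,0,-0.145,0,0.01],[0,0,-0.15,0,0.01],[0,0,-0.15,0,0.01]]

```text
t: 6.1
tool_pos: [0.401, -0.2321, 0.3109]
orientation: [0.001, 0.804, 0.595, 0.0]
ft_force: [0.5, 0.2, -7.2]
width: 0.0169
grasp_force: 79.1
```

```bash
python3 - <<'E'
from h import *
roi={"scene":(380,205,472,270),"side":(290,265,378,352)}
for n in roi:
    im=cv2.imread(f"pics/{n}0.png")[:,:,::-1].copy();c=camrig.camera_info(n)
    m=cv2.morphologyEx(mask(im,45,80,80,50,roi[n]),cv2.MORPH_CLOSE,np.ones((7,7)))
    hsv=cv2.cvtColor(im,cv2.COLOR_RGB2HSV)
    k=big(m)[:,0];print(n,rect(plane(c,k,.025)))
    inn=cv2.erode(m,np.ones((5,5)));w=inn&cv2.inRange(hsv,(0,0,110),(180,110,255))
    ys,xs=np.nonzero(w);P=plane(c,np.c_[xs,ys],.025)
    cen=np.array(rect(plane(c,k,.025))[0]);a=np.radians(16.3);ex=np.array([np.cos(a),np.sin(a)]);ey=np.array([-ex[1],ex[0]])
    u=(P-cen)@ex;v=(P-cen)@ey
    A=np.abs(u)<.008;B=np.abs(v)<.008
    A,B=A&(abs(v)>.02),B&(abs(u)>.02)
    pa=np.polyfit(v[A],u[A],1);pb=np.polyfit(u[B],v[B],1);print(' cross off',pa,pb,A.sum(),B.sum(),'centre',cen+pa[1]*ex+pb[1]*ey)
E
```

```text
scene (array([0.5224, 0.2839]), array([0.163 , 0.2089]), 16.27)
 cross off [ 0.00120586 -0.00599683] [0.002298   0.00086991] 52 32 centre [0.51640006 0.28305184]
side (array([0.5144, 0.2878]), array([0.1509, 0.2183]), 16.33)
 cross off [-0.00029955 -0.00024378] [-0.00050609 -0.0054362 ] 118 56 centre [0.51569178 0.28251389]
```

>>> nudge_tcp:
  ticks:
    - [[0.01,0.002,0,0,0.01],[0.03,0.005,0,-0.02,0.01],[0.06,0.01,0,-0.06,0.01],[0.1,0.014,0,-0.11,0.01],[0.14,0.015,0,-0.16,0.01],[0.18,0.014,0,-0.21,0.01],[0.22,0.012,0,-0.26,0.01],[0.26,0.008,0,-0.31,0.01],[0.3,0.002,0,-0.36,0.01],[0.34,-0.005,0,-0.41,0.01],[0.38,-0.013,0,-0.46,0.01],[0.42,-0.021,0,-0.5,0.01],[0.455,-0.028,0,-0.53,0.01],[0.485,-0.034,0,-0.56,0.01],[0.51,-0.038,0,-0.575,0.01],[0.522,-0.04,0,-0.582,0.01],[0.526,-0.041,0,-0.582,0.01],[0.526,-0.041,0,-0.582,0.01],[0.526,-0.041,0,-0.582,0.01]]

```text
t: 8.0
tool_pos: [0.5155, 0.2814, 0.3098]
orientation: [0.0, 0.6, 0.8, -0.001]
ft_force: [-0.0, 0.7, -7.0]
width: 0.0167
grasp_force: 78.9
```

```bash
python3 - <<'E'
from h import *
s=manip.state();Rt=rot(s['orientation']);print('tool y ang',np.degrees(np.arctan2(Rt[1,1],Rt[0,1])),Rt[:,2],s['tool_pos'])
cv2.imwrite("pics/w4.png",camrig.capture("wrist")[:,:,::-1])
print(np.array2string(Rt.T@(np.array([.516,.283,.192])-s['tool_pos']),precision=4))
E
```

```text
tool y ang 16.246735012217407 [-6.95196360e-04 -1.40751998e-03 -9.99998768e-01] [0.51554584 0.28137467 0.3098059 ]
[0.0016 0.001  0.1178]
```

View pics/w4.png

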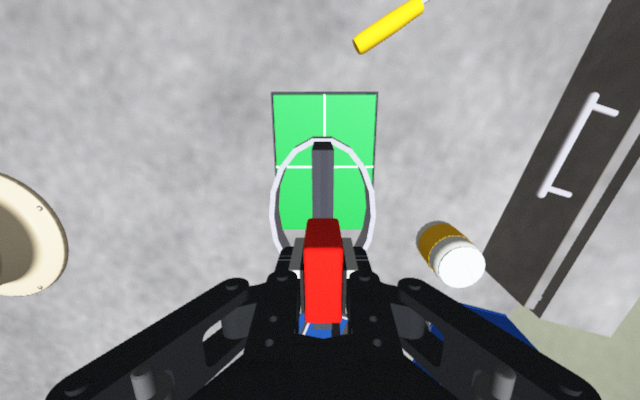

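The die is aligned above the pad, with the white cross at about (324,167) and the die's bar parallel to the pad's long side. I'm lowering it and letting it settle.

>>> nudge_tcp:
  ticks:
    - [[0.001,0.001,0.01,0,0.01],[0.001,0.001,0.03,0,0.01],[0.001,0.001,0.05,0,0.01],[0.001,0.001,0.07,0,0.01],[0.001,0.001,0.088,0,0.01],[0.001,0.001,0.102,0,0.01],[0.001,0.001,0.112,0,0.01],[0.001,0.001,0.117,0,0.01],[0.001,0.001,0.118,0,0.01],[0.001,0.001,0.118,0,0.01]]

```text
t: 9.05
tool_pos: [0.5165, 0.2843, 0.1926]
orientation: [0.0, 0.6, 0.8, 0.0]
ft_force: [-0.8, 0.2, -7.2]
width: 0.0167
grasp_force: 78.7
```

```bash
python3 - <<'E'
from h import *
c=camrig.camera_info("wrist");cv2.imwrite("pics/w5.png",camrig.capture("wrist")[:,:,::-1])
print(plane(camrig.camera_info("wrist"),[(324,167)],.025))
for n in("scene","side"): cv2.imwrite(f"pics/{n}5.png",camrig.capture(n)[:,:,::-1])
a=cv2.imread("pics/scene5.png")[100:300,200:500];b=cv2.imread("pics/side5.png")[150:400,220:420]
cv2.imwrite("pics/both5.png",np.hstack([cv2.resize(a,(450,300)),cv2.resize(b,(240,300))]))
g={}
for n,r in(("scene",(380,120,480,280)),("side",(280,190,390,360))):
    im=cv2.imread(f"pics/{n}5.png")[:,:,::-1].copy();k=big(mask(im,0,8,roi=r)|mask(im,172,180,roi=r))[:,0];g[n]=(camrig.camera_info(n),(k.min(0)+k.max(0))/2);print(k.min(0),k.max(0))
print(tri(*g['scene'],*g['side']))
E
```

```text
[[0.51330223 0.30309752]]
[426 173] [430 189]
[330 244] [338 266]
[0.5139328  0.27067992 0.19879754]
```

View pics/both5.png

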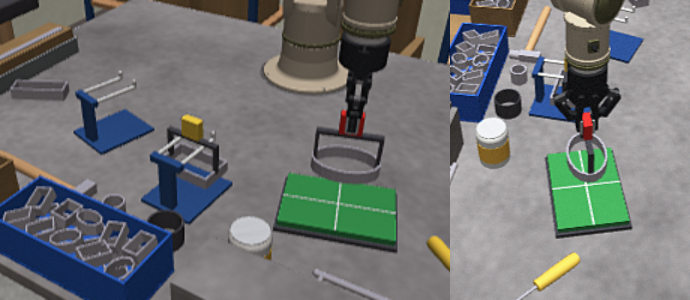

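>>> nudge_tcp:
  ticks:
    - [[0,0,0,0,0.01],[0,0,0,0,0.01],[0,0,0,0,0.01],[0,0,0,0,0.01],[0,0,0,0,0.01],[0,0,0,0,0.01],[0,0,0,0,0.01],[0,0,0,0,0.01],[0,0,0,0,0.01],[0,0,0,0,0.01],[0,0,0,0,0.01],[0,0,0,0,0.01],[0,0,0,0,0.01],[0,0,0,0,0.01],[0,0,0,0,0.01],[0,0,0,0,0.01],[0,0,0,0,0.01],[0,0,0,0,0.01],[0,0,0,0,0.01],[0,0,0,0,0.01]]

```text
t: 11.2
tool_pos: [0.5162, 0.2841, 0.1922]
orientation: [-0.0, 0.6, 0.8, -0.0]
ft_force: [-0.2, -0.5, -6.8]
width: 0.0167
grasp_force: 78.7
```

The die hangs level, about 8 cm above the pad, and the other objects haven't moved. As a last check, I'm measuring the cross against the die in the low wrist view.

```bash
python3 - <<'E'
from h import *
im=cv2.imread("pics/w5.png")[:,:,::-1].copy();c=camrig.camera_info("wrist")
m=mask(im,45,85,80,50);ys,xs=np.nonzero(m);P=plane(c,np.c_[xs,ys],.025);a=np.radians(16.3);ex=np.array([np.cos(a),np.sin(a)]);ey=np.array([-ex[1],ex[0]])
d=P-manip.state()['tool_pos'][:2]
u,v=d@ex,d@ey;print('green u',np.percentile(u,[.2,99.8]),'v',np.percentile(v,[.2,99.8]))
hsv=cv2.cvtColor(im,cv2.COLOR_RGB2HSV);H=cv2.inRange(hsv,(0,0,200),(180,60,255))&cv2.morphologyEx(m,cv2.MORPH_CLOSE,np.ones((11,11)))
ys,xs=np.nonzero(H);d=plane(c,np.c_[xs,ys],.025)-manip.state()['tool_pos'][:2];u,v=d@ex,d@ey
print('white near u-line',np.median(u[(abs(u)<.012)&(v>.065)]),'v-line',np.median(v[(abs(v)<.02)&(abs(u)>.045)]),len(u))
im2=im[50:350,120:520];cv2.imwrite("pics/w5c.png",im2[:,:,::-1])
E
```

```text
green u [-0.07417946  0.07550043] v [-0.10482373  0.10167126]
white near u-line 0.0008130501052753078 v-line -0.0018587084015429217 1722
```

View pics/w5c.png

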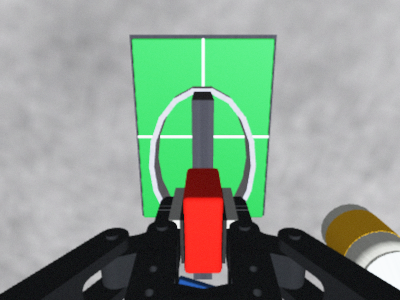

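The crop shows the cross at about (203,136), parallel to the die. The tool is within 2 mm of the centre, and the die was held still for over two seconds, so I'm handing in.

```bash
python3 -c "
from workcell import manip, camrig, sign_off
print(manip.state()['t'],sign_off())"
```

```text
the job is handed in; nothing more can be done
11.2 None
```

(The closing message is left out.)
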